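# Slide the drip tray home into its corner stop

### The arm

A 6-joint arm with a two-finger parallel gripper is mounted at the origin on a cart in front of the work surface, level with it; the furniture and walls round the work are solid. World frame = base frame: x ahead of the robot, y to its left, z up, the work surface at z = 0. Lengths are in mm, angles in rad, forces in N, time in s.
With the tool pointing down it reaches from about 300 to 850 mm from the base axis. Payload 4.2 kg.
Tool frame: the origin (TCP) lies between the finger pads; the fingertips stand ahead of it and the grasp point (between the pads) lies 5 mm behind it (r.tip_reach is the z of the fingertips in the tool frame, in mm); z points along the fingers, y is the direction in which the jaws open and shut (so a half turn about z gives the same grasp; the last joint's range is limited). The gripper opens to 91 mm and grips with 3 to 60 N. Pads are 32 mm wide; open, the fingers measure 118 mm over their backs; the gripper's body (76 mm by 178 mm) begins 60 mm behind the grasp point.
Start: joints at [-1.354, 0.32, 1.565, -0, 1.257, -0.02], TCP at [134.893, -558.968, 227.976] pointing down, gripper open.
Joint ranges: [-3.11, 3.11], [-0.84, 2.01], [0.21, 2.61], [-1.34, 4.49], [0.05, 2.63], [-2.56, 2.56]. Speed limits (rad/s): [2.57, 2.57, 3.14, 3.14, 3.14, 3.14].

### API

Orientations are given as a unit quaternion [x, y, z, w].
In Python, from bench import r gives the robot as it stands.
- The arm moves only by the tool servo_tool, never from a script. Its argument "steps" is text: rows parted by semicolons, each of 4 numbers parted by spaces: the shift along the tool's x, y, z in cm, then the turn about the tool's z in rad. A call has 1 to 8 rows; each row is the pose to reach, as a shift and turn from the pose measured when the call began, along the tool's axes at that moment; what a row does not reach only later rows make up. A row lasts 1/10 s, in which the tool goes at most 50 mm and 8.59 degrees, less where a joint would pass 70% of its speed; a pose out of reach is approached as far as the arm can. A call with a gripper value outside its range is refused whole. "jaw" is the gripper command: -1 is fully open, 1 is shut, values between are in proportion, set as the call begins (left out, the last holds). The fingers move at their own pace and stop on an object; the grip force is fixed at half the most. Time passes only in rows, so rows that repeat a pose let the fingers close. It gives the time, the measured TCP pose, the force and the opening at its end, in the units of the state.
- r.read_state(): the state, without advancing time (a new reading comes with each control period).
- r.capture(name): name is "scene" or "top" or "wrist"; returns the picture (420x560x3 uint8, red, green, blue); there is no depth.
- r.camera_params(name): a dict with "fx", "fy", "cx", "cy" (pixels), "k1" (the pictures are not rectified: a ray, as slopes to the right and down, at radius r is drawn at 1 + k1 r^2 times it, then the intrinsics apply), "cam_to_world" (4x4, takes a point from camera to world coordinates); the wrist camera has in their place "mount" (4x4, takes a point from camera to tool coordinates, whose origin is the TCP and whose axes are the flange's). Camera axes: x right, y down, z forward; pixel columns grow to the right and rows downward; lengths in mm; the calibration is good to about 2 mm. A picture is of the moment at which its call begins: read the wrist's pose just before it. camera_params takes no time and is no camera call.
- r.sign_off(): hands the job in, once; it reports no verdict.
The state is a dict: "clock": time; "q": joint angles; "joint_vel": joint speeds; "effort": joint torques, N m; "eef_pos": TCP position; "tcp_rot": TCP orientation; "force": force on the tool from outside, world axes, zero at the start; "moment": the same for the moment, N m; "gripper_width": opening from 0.0 (shut) to 1.0 (fully open).
Only numpy, scipy, OpenCV 4.12 (cv2) and the standard library are available. Lean on these libraries where they do the work, as an engineer would, in place of code of your own. Each camera call takes 0.05 s, during which the arm holds its last target. There are 200 camera calls.

### The job

Push the steel drip tray, with the shot glass standing on it, along the worktop into the L-shaped wooden corner stop, until its long far side lies flat against the long bar and its right end is up against the short bar. Just push it with the fingers and do not lift it, do not touch the shot glass, and the glass must stay standing on the tray. Leave the other things on the worktop where they are.

Things in the scene. Friction and masses are not known exactly. Their poses are not given: they have to be found in the camera images.
- drip_tray: loose rectangular steel drip tray, 0.5 to 0.8 kg: 110 mm along its x, 200 mm along its y, outside walls vertical and 22 mm high; the slotted plate inside is 14 mm above the worktop. Origin: centre of its underside. At the start its x points away from the robot (up to 15 degrees off), its y to the robot's left. Sliding it takes roughly 3 to 10 N.
- tray_corner (a point): bottom outer corner of the tray at its far side and right end (tray frame x +55 mm, y -100 mm, z 0); it goes into the corner of the stop. With the tray home, its axes lie along the stop's and its centre is at x -55 mm, y +100 mm in the stop's frame; it then sticks out 30 mm past the end of the long bar.
- corner_stop: L of two wooden bars, 16 mm wide and 24 mm high, fixed to the worktop, turned by up to 5 degrees. Origin: the inner corner of the L, at worktop height. The long bar runs 170 mm from it along +y (to the robot's left); its inner face is the plane x = 0 and faces -x, the robot. The short bar runs 110 mm along -x (towards the robot); its inner face is the plane y = 0 and faces +y.
- shot_glass: shot glass, 48 mm across the rim and 61 mm high (base 38 mm), 0.07 kg, standing loose on the tray's plate within 20 mm of its middle; its rim is 75 mm above the worktop. Origin: centre of its underside. Not to be touched.
- mug: loose mug, cylinder 82 mm across and 90 mm high with a handle, beyond the tray; to be left alone. Origin: its underside
- bitters: loose small dropper bottle, 33 mm across and 102 mm high, beyond the tray; to be left alone. Origin: centre of its underside
- tumbler: loose tumbler glass, 77 mm across and 89 mm high, to the right of the stop; to be left alone. Origin: centre of its underside
- stopper: loose bottle stopper, 28 mm across and 47 mm high, to the right of the stop; to be left alone. Origin: centre of its underside
- cork: loose wine cork standing on end, 24 mm across and 45 mm high, beyond the tray on the left; to be left alone. Origin: centre of its underside

How it is judged:
By the outcome, as a careful person would: the job done as asked, in the order asked, and still so for the second after the job is handed in, with the robot touching nothing.
It also fails if it takes over 72 s, if anything falls off the work surface, if the arm or the gripper's body presses on something with over 40 N, if the wrist force passes 120 N, or if a joint passes its speed limit or range.

## Working session

There is one attempt and no reset: what is moved stays moved. The work goes in short steps, Python scripts to look and compute and a tool call to move; the robot and the scene stay as the last step left them, time stands still between calls to the robot, and variables do not carry over. Pictures are saved under pics/ and viewed, about 8 in all and at most 12, crops included, and the job is handed in when it is done.

Besides the shell and the picture viewer there is one more tool, called after "Emit:" by a JSON object that holds its "api" and its "payload", one argument or row to a line. servo_tool: Moves the arm, as the interface text tells. Its arguments: {"type":"object","properties":{"steps":{"type":"string"},"jaw":{"type":"number"}},"required":["steps"]}

```bash
ls; mkdir -p pics
python3 - <<'E'
from bench import r
import cv2,numpy as np
for n in ["top","scene"]:
    cv2.imwrite(f"pics/{n}0.png",cv2.cvtColor(r.capture(n),cv2.COLOR_RGB2BGR)); p=r.camera_params(n); print(n,{k:(np.round(v,3).tolist()) for k,v in p.items()})
print(r.camera_params("wrist")); s=r.read_state(); print(s, r.tip_reach)
E
```

```text
pics
top {'fx': 430.955, 'fy': 430.955, 'cx': 281.654, 'cy': 210.523, 'k1': 0.021, 'cam_to_world': [[0.026, -0.991, 0.135, 359.164], [-1.0, -0.027, -0.004, -169.759], [0.008, -0.134, -0.991, 1540.989], [0.0, 0.0, 0.0, 1.0]]}
scene {'fx': 380.689, 'fy': 380.689, 'cx': 280.782, 'cy': 206.459, 'k1': 0.015, 'cam_to_world': [[-0.839, -0.358, 0.41, 73.474], [-0.544, 0.533, -0.648, 646.965], [0.014, -0.767, -0.642, 832.156], [0.0, 0.0, 0.0, 1.0]]}
{'fx': 343.78174547264257, 'fy': 343.78174547264257, 'cx': 273.89159861036865, 'cy': 206.60726198911885, 'k1': 0.01848849021371093, 'mount': array([[-1.19266522e-03, -9.65206578e-01, -2.61485832e-01,
         7.33103267e+01],
       [ 9.99998962e-01, -1.36240079e-03,  4.67842619e-04,
         4.62505418e-01],
       [-8.07813276e-04, -2.61485002e-01,  9.65207201e-01,
        -1.57268627e+02],
       [ 0.00000000e+00,  0.00000000e+00,  0.00000000e+00,
         1.00000000e+00]])}
{'clock': 0.1, 'q': array([-1.35398702e+00,  3.20259642e-01,  1.56550409e+00, -1.37244616e-05,
        1.25738987e+00, -1.99838882e-02]), 'joint_vel': array([ 0.00066318, -0.00164005, -0.00210333, -0.00054903,  0.00082417,
       -0.00031209]), 'effort': array([-1.85481695e-04, -4.13332736e+01, -2.32509005e+01,  7.28275348e-02,
        4.21406084e-02, -5.75559807e-05]), 'eef_pos': array([ 134.80662851, -558.56166457,  227.20668984]), 'tcp_rot': array([ 9.92998753e-01,  1.18122253e-01, -8.31795064e-05, -7.76057718e-04]), 'force': array([ 0.18962211, -0.34404365, -0.07176031]), 'moment': array([ 0.0617424 ,  0.03179512, -0.03725423]), 'gripper_width': 0.9999682347941288} 14.0
```

View pics/top0.png

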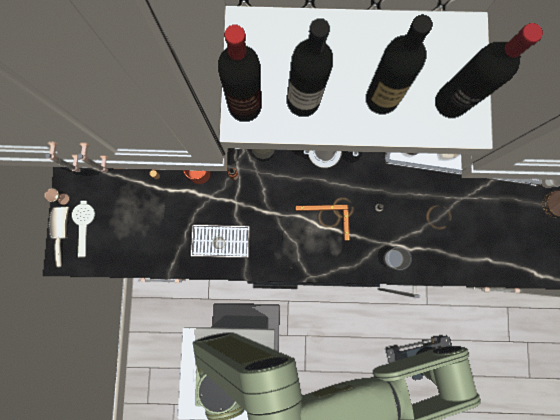

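View pics/scene0.png

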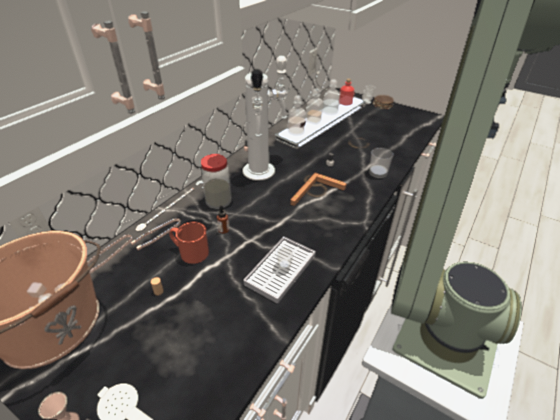

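The top view shows the tray at about (220,241) with the glass on it, and the stop's corner near (349,207). The mug, bitters and cork lie beyond at rows 170-178. I'll zoom in to measure the edges.

```bash
cat > h.py <<'E'
import numpy as np,cv2
from bench import r
from scipy.spatial.transform import Rotation as R
def cam(n,s=None):
    p=r.camera_params(n)
    if n=="wrist":
        s=s or r.read_state(); T=np.eye(4); T[:3,:3]=R.from_quat(s["tcp_rot"]).as_matrix(); T[:3,3]=s["eef_pos"]; M=T@p["mount"]
    else: M=np.array(p["cam_to_world"])
    return p,M
def p2w(pc,uv,z):
    p,M=pc; out=[]
    for (u,v) in np.atleast_2d(uv):
        d=np.array([(u-p["cx"])/p["fx"],(v-p["cy"])/p["fy"]]); q=d.copy()
        for _ in range(10): q=d/(1+p["k1"]*(q@q))
        w=M[:3,:3]@np.array([*q,1]); out.append(M[:3,3]+w*(z-M[2,3])/w[2])
    return np.array(out)
def w2p(pc,X):
    p,M=pc; c=(np.atleast_2d(X)-M[:3,3])@M[:3,:3]; q=c[:,:2]/c[:,2:]; q=q*(1+p["k1"]*(q**2).sum(1,keepdims=True))
    return q*[p["fx"],p["fy"]]+[p["cx"],p["cy"]]
def save(n,f):
    im=r.capture(n); cv2.imwrite(f,cv2.cvtColor(im,cv2.COLOR_RGB2BGR)); return im
E
python3 - <<'E'
from h import *
im=cv2.imread("pics/top0.png"); c=cv2.resize(im[190:280,180:380],None,fx=4,fy=4,interpolation=cv2.INTER_CUBIC); cv2.imwrite("pics/c0.png",c)
pc=cam("top"); print(p2w(pc,[[191,226],[249,226],[249,257],[191,257]],22),p2w(pc,[[296,208],[349,208],[349,240]],24), p2w(pc,[[190,175],[232,174],[153,174],[398,258]],30), p2w(pc,[[200,280]],0))
E
```

```text
[[501.7004414  142.34065578  22.        ]
 [507.09226295 -62.16505605  22.        ]
 [398.12943612 -66.11191082  22.        ]
 [392.98868441 136.39696455  22.        ]] [[ 575.57210274 -226.96296353   24.        ]
 [ 580.6405287  -415.48639497   24.        ]
 [ 466.78959914 -416.00888181   24.        ]] [[ 683.43396667  154.08331277   30.        ]
 [ 691.28021367    4.66640115   30.        ]
 [ 683.33567716  285.57288247   30.        ]
 [ 408.19802998 -586.10092028   30.        ]] [[313.84185316 104.80737145   0.        ]]
```

View pics/c0.png

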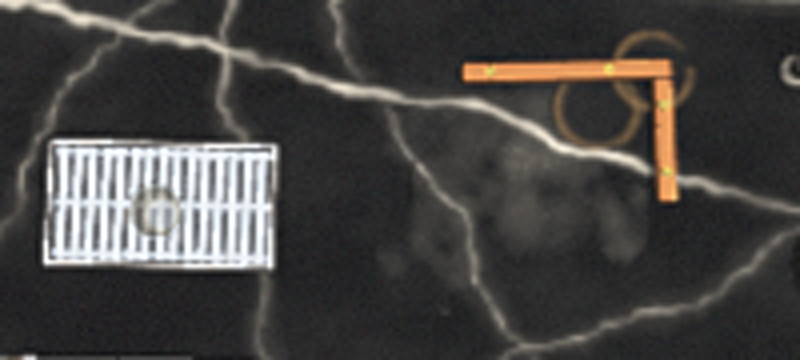

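The crop shows the tray's rim corners at about (50,141), (277,144), (272,268) and (44,267). The stop's inner corner is about (655,78), the end of the long bar about (463,80), and the end of the short bar about (659,200). I'll fit rigid models to these.

```bash
cat >> h.py <<'E'
def fit(model,pts):
    m=np.asarray(model,float);p=np.asarray(pts)[:,:2]; mc,q=m.mean(0),p.mean(0)
    H=(m-mc).T@(p-q); a=np.arctan2(H[0,1]-H[1,0],H[0,0]+H[1,1]); c,s=np.cos(a),np.sin(a); Q=np.array([[c,-s],[s,c]])
    t=q-Q@mc; return t,a,p-(m@Q.T+t)
TR=[[55,100],[55,-100],[-55,-100],[-55,100]]
ST=[[0,0],[16,-16],[16,170],[0,170],[-110,0],[-110,-16]]
E
python3 - <<'E'
from h import *
pc=cam("top"); f=lambda L:np.array(L)/4+[179.6,189.6]
print(fit(TR,p2w(pc,f([[50,141],[277,144],[272,268],[44,267]]),22)))
print(fit(ST,p2w(pc,f([[655,79],[672,60],[463,64],[463,80],[659,200],[678,199]]),24)))
g=p2w(pc,f([[158,212]]),50); print("glass",g)
E
```

```text
(array([452.24545347,  38.46483464]), np.float64(0.013459048811522946), array([[-0.01781732, -0.50467864],
       [-0.08793242, -0.79785113],
       [ 0.79942733,  1.10347146],
       [-0.69367759,  0.19905831]]))
(array([ 576.78616115, -395.01659659]), np.float64(0.046040676681565626), array([[-1.5352593 , -0.40238537],
       [-0.76638919, -0.17816379],
       [-0.81106361, -0.00563438],
       [ 0.80576681,  0.42123999],
       [ 0.85749536,  0.45375165],
       [ 1.44944993, -0.2888081 ]]))
glass [[444.15469141  36.82352982  50.        ]]
```

```bash
cat >> h.py <<'E'
def go(x,y,z,yaw):
    s=r.read_state(); M=R.from_quat(s["tcp_rot"]).as_matrix(); d=M.T@(np.array([x,y,z])-s["eef_pos"])/10
    y0=np.arctan2(M[1,0],M[0,0]); t=-((yaw-y0+np.pi)%(2*np.pi)-np.pi)
    print("t",round(s["clock"],1),"pos",s["eef_pos"].round(1),"yaw",round(y0,3),"z-axis",M[:,2].round(3),"q",s["q"].round(2),"F",s["force"].round(1),"| row",d.round(2),round(t,3))
E
python3 -c "
from h import *
go(400,-60,225,0.9);go(448,190,120,1.584)"
```

```text
t 0.1 pos [ 134.8 -558.6  227.2] yaw 0.237 z-axis [-0.     0.002 -1.   ] q [-1.35  0.32  1.57 -0.    1.26 -0.02] F [ 0.2 -0.3 -0.1] | row [ 37.48 -42.24   0.29] -0.663
t 0.1 pos [ 134.8 -558.6  227.2] yaw 0.237 z-axis [-0.     0.002 -1.   ] q [-1.35  0.32  1.57 -0.    1.26 -0.02] F [ 0.2 -0.3 -0.1] | row [ 48.01 -65.4   10.82] -1.347
```

Emit:
{"api": "servo_tool", "payload": {
  "steps": "37.5 -42.2 0 -0.66;37.5 -42.2 0 -0.66;37.5 -42.2 0 -0.66;37.5 -42.2 0 -0.66;37.5 -42.2 0 -0.66;37.5 -42.2 0 -0.66;37.5 -42.2 0 -0.66;37.5 -42.2 0 -0.66",
  "jaw": 0
}}

```text
clock: 0.9
eef_pos: [323.1, -204.0, 227.8]
tcp_rot: [0.901, 0.433, 0.0, -0.001]
force: [0.8, -1.5, -0.9]
gripper_width: 0.502
```

```bash
python3 -c "
from h import *
go(448,190,120,1.584)"
```

```text
t 0.9 pos [ 323.1 -204.   227.8] yaw 0.896 z-axis [-0.     0.001 -1.   ] q [-0.59  0.01  1.95  0.    1.18  0.08] F [ 0.8 -1.5 -0.9] | row [ 38.55 -14.85  10.84] -0.688
```

Emit:
{"api": "servo_tool", "payload": {
  "steps": "38.5 -14.8 6 -0.69;38.5 -14.8 6 -0.69;38.5 -14.8 6 -0.69;38.5 -14.8 6 -0.69;38.5 -14.8 6 -0.69;38.5 -14.8 6 -0.69;38.5 -14.8 10.8 -0.69;38.5 -14.8 10.8 -0.69"
}}

```text
clock: 1.7
eef_pos: [439.4, 162.9, 136.5]
tcp_rot: [0.701, 0.713, 0.001, -0.0]
force: [0.7, -0.0, 0.2]
gripper_width: 0.5
```

```bash
python3 -c "
from h import *
go(448,190,120,1.584); go(448,185,25,1.584)"
```

```text
t 1.7 pos [439.4 162.9 136.5] yaw 1.587 z-axis [ 0.001  0.002 -1.   ] q [0.33 0.24 1.94 0.   0.97 0.31] F [ 0.7 -0.   0.2] | row [2.69 0.91 1.65] 0.003
t 1.7 pos [439.4 162.9 136.5] yaw 1.587 z-axis [ 0.001  0.002 -1.   ] q [0.33 0.24 1.94 0.   0.97 0.31] F [ 0.7 -0.   0.2] | row [ 2.18  0.89 11.15] 0.003
```

Emit:
{"api": "servo_tool", "payload": {
  "steps": "2.2 1.1 2 0;2.2 1.1 5 0;2.2 1.1 8 0;2.2 1.1 10.5 0;2.2 1.1 11.5 0;2.2 1.1 11.5 0"
}}

```text
clock: 2.3
eef_pos: [449.2, 184.9, 20.3]
tcp_rot: [0.701, 0.713, -0.0, -0.001]
force: [-0.7, -0.2, 0.4]
gripper_width: 0.498
```

```bash
python3 -c "
from h import *
save('wrist','pics/w1.png');go(450,159,21,1.584)"
```

```text
t 2.4 pos [450.2 185.2  21.5] yaw 1.587 z-axis [ 0.001  0.002 -1.   ] q [0.37 0.42 2.03 0.   0.69 0.35] F [ 0.7 -0.6  0.2] | row [-2.62 -0.06  0.04] 0.003
```

View pics/w1.png

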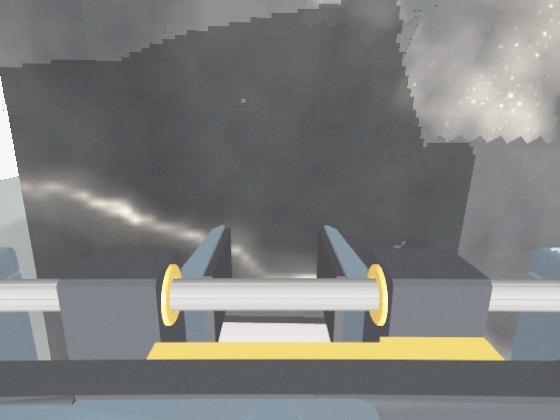

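The wrist view shows the tray's end wall centred between the fingers at the bottom of the frame. I'll make gentle contact and start the push.

Emit:
{"api": "servo_tool", "payload": {
  "steps": "-0.8 0 0 0;-1.6 0 0 0;-2.1 0 0 0;-2.5 0 0 0;-2.8 0 0 0;-3.1 0 0 0;-3.4 0 0 0;-3.7 0 0 0"
}}

```text
clock: 3.15
eef_pos: [451.3, 149.5, 22.1]
tcp_rot: [0.702, 0.712, 0.002, -0.001]
force: [-1.2, 5.7, 3.6]
gripper_width: 0.502
```

Emit:
{"api": "servo_tool", "payload": {
  "steps": "-0.2 0 0 0;-0.6 0 0 0;-1.2 0 0 0;-1.9 0 0 0;-2.6 0 0 0;-3.2 0 0 0;-3.6 0 0 0;-3.8 0 0 0"
}}

```text
clock: 3.95
eef_pos: [452.4, 111.8, 22.2]
tcp_rot: [0.703, 0.712, 0.003, -0.001]
force: [0.3, 6.2, 1.4]
gripper_width: 0.5
```

```bash
python3 -c "
from h import *
im=save('top','pics/t2.png');c=cv2.resize(cv2.imread('pics/t2.png')[190:280,180:380],None,fx=4,fy=4,interpolation=cv2.INTER_CUBIC); cv2.imwrite('pics/c2.png',c)
go(452,60,21,1.587)"
```

```text
t 4.0 pos [452.4 111.6  22.2] yaw 1.584 z-axis [ 0.004  0.006 -1.   ] q [0.21 0.39 2.08 0.01 0.66 0.19] F [0.8 5.2 1.4] | row [-5.16 -0.11  0.09] -0.003
```

View pics/c2.png

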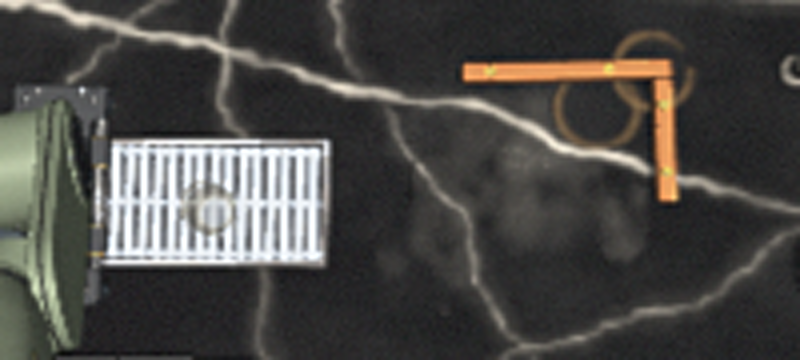

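The push is straight: the tray moved about 46 mm and the glass is still standing. Continuing.

Emit:
{"api": "servo_tool", "payload": {
  "steps": "-0.2 0 0 0;-0.7 0 0 0;-1.4 0 0 0;-2.2 0 0 0;-3.0 0 0 0;-3.8 0 0 0;-4.4 0 0 0;-4.8 0 0 0"
}}

```text
clock: 4.8
eef_pos: [453.3, 63.7, 22.2]
tcp_rot: [0.703, 0.711, 0.004, -0.001]
force: [-0.2, 7.6, 1.9]
gripper_width: 0.506
```

Emit:
{"api": "servo_tool", "payload": {
  "steps": "-0.2 0 0 -0.003;-0.7 0 0 -0.006;-1.4 0 0 -0.01;-2.2 0 0 -0.015;-3.0 0 0 -0.02;-3.8 0 0 -0.025;-4.4 0 0 -0.03;-4.8 0 0 -0.03"
}}

```text
clock: 5.6
eef_pos: [453.7, 16.1, 22.2]
tcp_rot: [0.692, 0.722, 0.004, -0.001]
force: [-0.9, 8.0, 3.7]
gripper_width: 0.5
```

Emit:
{"api": "servo_tool", "payload": {
  "steps": "-0.2 0 0 0;-0.7 0 0 0;-1.4 0 0 0;-2.2 0 0 0;-3.0 0 0 0;-3.8 0 0 0;-4.4 0 0 0;-4.8 0 0 0"
}}

```text
clock: 6.4
eef_pos: [455.4, -31.4, 22.3]
tcp_rot: [0.693, 0.721, 0.005, -0.002]
force: [-0.6, 9.5, 6.3]
gripper_width: 0.5
```

```bash
python3 -c "
from h import *
im=save('top','pics/t3.png');c=cv2.resize(cv2.imread('pics/t3.png')[190:280,180:380],None,fx=4,fy=4,interpolation=cv2.INTER_CUBIC); cv2.imwrite('pics/c3.png',c)
go(452,-160,21,1.617)"
```

```text
t 6.5 pos [455.4 -31.9  22.3] yaw 1.611 z-axis [ 0.003  0.009 -1.   ] q [-0.1   0.38  2.1   0.01  0.65 -0.15] F [0.1 6.7 4.1] | row [-1.279e+01 -8.600e-01  1.000e-02] -0.006
```

View pics/c3.png

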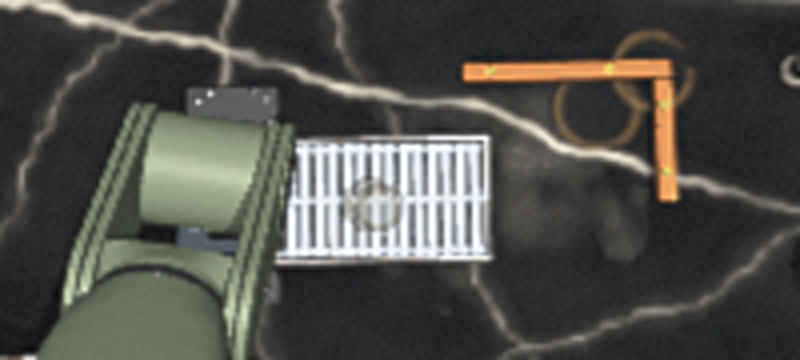

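The tray's right end is at crop column 490, about 145 mm short of the short bar, and the glass is standing. I'll push about 122 mm more.

Emit:
{"api": "servo_tool", "payload": {
  "steps": "-0.2 0 0 0;-0.7 0 0 0;-1.4 0 0 0;-2.2 0 0 0;-3.0 0 0 0;-3.8 0 0 0;-4.4 0 0 0;-4.8 0 0 0"
}}

```text
clock: 7.25
eef_pos: [456.8, -79.1, 22.3]
tcp_rot: [0.693, 0.721, 0.005, -0.003]
force: [-0.4, 10.5, 7.8]
gripper_width: 0.497
```

Emit:
{"api": "servo_tool", "payload": {
  "steps": "-0.2 0 0 0;-0.7 0 0 0;-1.4 0 0 0;-2.2 0 0 0;-3.0 0 0 0;-3.8 0 0 0;-4.4 0 0 0;-4.8 0 0 0"
}}

```text
clock: 8.05
eef_pos: [457.7, -125.7, 22.3]
tcp_rot: [0.694, 0.72, 0.005, -0.005]
force: [-1.0, 12.5, 9.7]
gripper_width: 0.501
```

Emit:
{"api": "servo_tool", "payload": {
  "steps": "-0.2 0 0 0;-0.6 0 0 0;-1.1 0 0 0;-1.6 0 0 0;-2.0 0 0 0;-2.3 0 0 0;-2.5 0 0 0;-2.6 0 0 0"
}}

```text
clock: 8.85
eef_pos: [457.6, -149.9, 22.4]
tcp_rot: [0.694, 0.72, 0.006, -0.007]
force: [0.0, 11.7, 8.3]
gripper_width: 0.5
```

Emit:
{"api": "servo_tool", "payload": {
  "steps": "0.5 0 0 0;1.5 0 0 0;3 0 0 0;4 0 -2 0;4 0 -5 0;4 0 -9 0;4 0 -12 0;4 0 -12 0"
}}

```text
clock: 9.65
eef_pos: [458.8, -112.1, 146.8]
tcp_rot: [0.694, 0.72, 0.008, -0.003]
force: [-0.4, 0.6, -0.6]
gripper_width: 0.501
```

```bash
python3 -c "
from h import *
im=save('top','pics/t4.png');c=cv2.resize(cv2.imread('pics/t4.png')[190:280,220:420],None,fx=4,fy=4,interpolation=cv2.INTER_CUBIC); cv2.imwrite('pics/c4.png',c)
go(360,-280,140,0.04)"
```

```text
t 9.7 pos [ 457.3 -111.7  144.7] yaw 1.607 z-axis [ 0.002  0.016 -1.   ] q [-0.28  0.23  1.92  0.02  0.99 -0.32] F [-0.3  0.9 -1.1] | row [-16.46 -10.34   0.18] 1.567
```

View pics/c4.png

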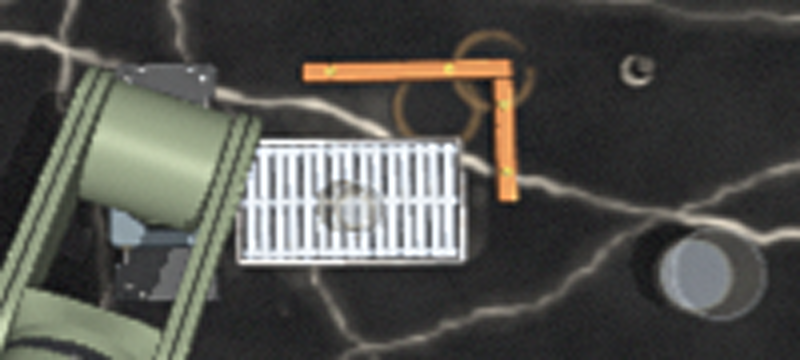

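The tray is now just left of and below the stop, with the glass standing. Its visible corners are TR (461,139), BR (466,262) and BL (237,264).

```bash
python3 -c "
from h import *
pc=cam('top'); f=np.array([[461,139],[466,262],[237,264]])/4+[219.6,189.6]
t,a,e=fit(TR[1:],p2w(pc,f,22)); print(t,a,e)
Q=lambda b:np.array([[np.cos(b),-np.sin(b)],[np.sin(b),np.cos(b)]])
S=np.array([576.8,-395.]); print('in stop',Q(-.046)@(t-S),a-.046)
n=t+Q(a)@[-110,0]; print(n); go(n[0],n[1],145,a)"
```

```text
[ 463.678321   -268.63169729] 0.03429827509706528 [[-1.02355459  0.74614125]
 [ 0.59671107 -0.82920689]
 [ 0.42684352  0.08306564]]
in stop [-107.19112525  131.43639091] -0.011701724902934717
[ 353.7430151  -272.40376789]
t 9.7 pos [ 457.3 -111.7  144.7] yaw 1.607 z-axis [ 0.002  0.016 -1.   ] q [-0.28  0.23  1.92  0.02  0.99 -0.32] F [-0.3  0.9 -1.1] | row [-15.67 -10.94  -0.31] 1.573
```

Emit:
{"api": "servo_tool", "payload": {
  "steps": "-15.7 -11 0 1.57;-15.7 -11 0 1.57;-15.7 -11 0 1.57;-15.7 -11 0 1.57;-15.7 -11 0 1.57;-15.7 -11 0 1.57;-15.7 -11 0 1.57;-15.7 -11 0 1.57",
  "jaw": -1
}}

```text
clock: 10.5
eef_pos: [352.0, -271.6, 140.0]
tcp_rot: [0.98, 0.199, 0.001, -0.01]
force: [-0.6, 0.6, -0.2]
gripper_width: 1.0
```

```bash
python3 -c "
from h import *
go(353,-273,145,.038);go(353,-273,23,.038)"
```

```text
t 10.5 pos [ 352.  -271.6  140. ] yaw 0.4 z-axis [-0.002  0.019 -1.   ] q [-0.69  0.2   1.97  0.02  0.98  0.47] F [-0.6  0.6 -0.2] | row [ 0.04  0.15 -0.5 ] 0.362
t 10.5 pos [ 352.  -271.6  140. ] yaw 0.4 z-axis [-0.002  0.019 -1.   ] q [-0.69  0.2   1.97  0.02  0.98  0.47] F [-0.6  0.6 -0.2] | row [-0.04  0.38 11.7 ] 0.362
```

Emit:
{"api": "servo_tool", "payload": {
  "steps": "0 0.2 0 0.36;0 0.2 0 0.36;0 0.2 2 0.36;0 0.3 5 0.36;0 0.3 8 0.36;0 0.3 10.5 0.36;0 0.3 11.6 0.36;0 0.3 11.6 0.36"
}}

```text
clock: 11.3
eef_pos: [351.5, -270.6, 22.0]
tcp_rot: [1.0, 0.02, -0.003, -0.011]
force: [0.9, 0.6, 0.6]
gripper_width: 0.999
```

```bash
python3 -c "
from h import *
go(391,-271,23,.036);go(445,-270,23,.046)"
```

```text
t 11.3 pos [ 351.5 -270.6   22. ] yaw 0.041 z-axis [-0.006  0.023 -1.   ] q [-0.69  0.38  2.12  0.02  0.67  0.82] F [0.9 0.6 0.6] | row [ 3.94  0.19 -0.12] 0.005
t 11.3 pos [ 351.5 -270.6   22. ] yaw 0.041 z-axis [-0.006  0.023 -1.   ] q [-0.69  0.38  2.12  0.02  0.67  0.82] F [0.9 0.6 0.6] | row [ 9.34  0.31 -0.15] -0.005
```

Emit:
{"api": "servo_tool", "payload": {
  "steps": "0.5 0 0 0;1.3 0 0 0;2.1 0 0 0;2.8 0 0 0;3.3 0 0 0;3.7 0 0 0;4.0 0 0 0;4.3 0 0 0"
}}

```text
clock: 12.1
eef_pos: [392.0, -268.7, 21.9]
tcp_rot: [1.0, 0.021, -0.006, -0.012]
force: [-10.5, -3.7, 7.6]
gripper_width: 1.001
```

Emit:
{"api": "servo_tool", "payload": {
  "steps": "0.2 0 0 0;0.6 0 0 0;1.1 0 0 0;1.7 0 0 0;2.3 0 0 0;2.8 0 0 0;3.2 0 0 0;3.4 0 0 0"
}}

```text
clock: 12.9
eef_pos: [420.4, -265.6, 21.6]
tcp_rot: [1.0, 0.022, -0.012, -0.014]
force: [-15.7, -1.6, 14.9]
gripper_width: 0.999
```

```bash
python3 -c "
from h import *
im=save('top','pics/t5.png');c=cv2.resize(cv2.imread('pics/t5.png')[190:280,220:420],None,fx=4,fy=4,interpolation=cv2.INTER_CUBIC); cv2.imwrite('pics/c5.png',c)
go(445,-270,23,.046)"
```

```text
t 12.9 pos [ 420.7 -265.6   21.6] yaw 0.044 z-axis [-0.023  0.028 -0.999] q [-0.59  0.44  1.98  0.01  0.75  0.92] F [-13.7  -0.5  13. ] | row [ 2.4   0.54 -0.21] -0.002
```

View pics/c5.png

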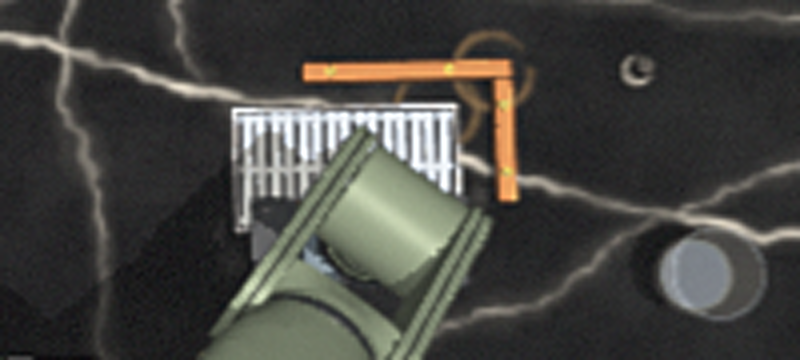

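The tray's far side is at crop row 104 and the bar's inner face at row 79, so about 22 mm remains. The glass is hidden by the arm. I'll ease the downward load and close the gap gently.

Emit:
{"api": "servo_tool", "payload": {
  "steps": "0.1 0 -0.15 0;0.4 0 -0.2 0;0.8 0.1 -0.2 0;1.2 0.1 -0.2 0;1.5 0.1 -0.2 0;1.7 0.1 -0.2 0;1.85 0.1 -0.2 0;1.95 0.1 -0.2 0"
}}

```text
clock: 13.75
eef_pos: [436.3, -264.7, 23.1]
tcp_rot: [1.0, 0.022, -0.016, -0.016]
force: [-12.3, -0.6, 10.5]
gripper_width: 0.996
```

```bash
python3 -c "
from h import *
go(445,-266,23,.046)"
```

```text
t 13.8 pos [ 436.3 -264.7   23.1] yaw 0.045 z-axis [-0.032  0.031 -0.999] q [-0.57  0.46  1.95  0.01  0.78  0.94] F [-12.3  -0.6  10.5] | row [ 0.86  0.17 -0.02] -0.001
```

Emit:
{"api": "servo_tool", "payload": {
  "steps": "0.1 0 0 0;0.2 0 0 0;0.3 0 0 0;0.4 0 0 0;0.5 0 0 0;0.6 0 0 0;0.7 0 0 0;0.75 0 0 0"
}}

```text
clock: 14.55
eef_pos: [440.3, -263.9, 23.1]
tcp_rot: [0.999, 0.023, -0.02, -0.017]
force: [-13.1, -3.2, 10.1]
gripper_width: 1.0
```

```bash
python3 -c "
from h import *
go(445,-266,23,.046)"
```

```text
t 14.6 pos [ 440.3 -263.9   23.1] yaw 0.047 z-axis [-0.04   0.032 -0.999] q [-0.57  0.47  1.93  0.01  0.79  0.95] F [-13.1  -3.2  10.1] | row [ 0.46  0.23 -0.02] 0.001
```

Emit:
{"api": "servo_tool", "payload": {
  "steps": "0.2 0 0 0;0.3 0 0 0;0.4 0 0 0;0.5 0 0 0;0.6 0 0 0;0.7 0 0 0;0.8 0 0 0;0.9 0 0 0"
}}

```text
clock: 15.35
eef_pos: [442.9, -263.3, 23.2]
tcp_rot: [0.999, 0.024, -0.026, -0.017]
force: [-22.9, -6.2, 17.3]
gripper_width: 0.997
```

```bash
python3 -c "
from h import *
im=save('top','pics/t6.png');c=cv2.resize(cv2.imread('pics/t6.png')[190:280,220:420],None,fx=4,fy=4,interpolation=cv2.INTER_CUBIC); cv2.imwrite('pics/c6.png',c)
go(445,-266,23,.046)"
```

```text
t 15.4 pos [ 442.8 -263.3   23.2] yaw 0.049 z-axis [-0.054  0.034 -0.998] q [-0.56  0.47  1.92  0.    0.81  0.96] F [-20.5  -6.   16.6] | row [0.2  0.28 0.  ] 0.003
```

View pics/c6.png

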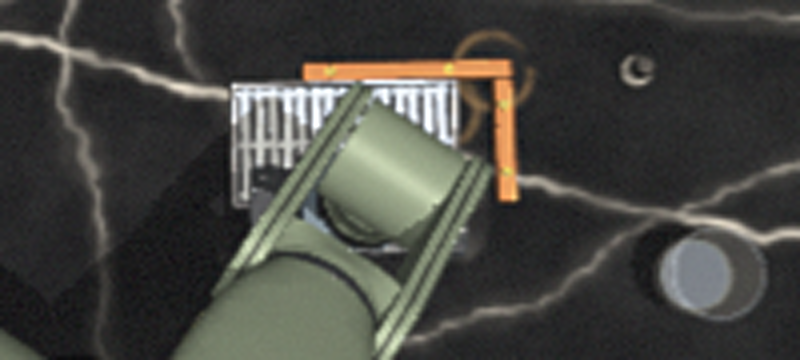

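The far side now lies at the long bar with force up to 23 N, and about 35 mm remains to the short bar. I'll back off and go round to the left end.

Emit:
{"api": "servo_tool", "payload": {
  "steps": "-0.8 0 0 0;-2 0 0 0;-3.5 0 0 0;-5 0 -2 0;-6 0 -6 0;-6 0 -10 0;-6 0 -13 0;-6 0 -13 0",
  "jaw": 0
}}

```text
clock: 16.2
eef_pos: [392.1, -272.4, 160.1]
tcp_rot: [0.999, 0.024, -0.022, -0.014]
force: [0.3, -0.6, -0.1]
gripper_width: 0.5
```

```bash
python3 -c "
from h import *
go(508,-110,155,1.617)"
```

```text
t 16.2 pos [ 392.1 -272.4  160.1] yaw 0.049 z-axis [-0.045  0.028 -0.999] q [-0.63  0.25  1.85 -0.    1.09  0.9 ] F [ 0.3 -0.6 -0.1] | row [ 12.37 -15.65   0.44] -1.568
```

Emit:
{"api": "servo_tool", "payload": {
  "steps": "12.4 -15.6 0.4 -1.57;12.4 -15.6 0.4 -1.57;12.4 -15.6 0.4 -1.57;12.4 -15.6 0.4 -1.57;12.4 -15.6 0.4 -1.57;12.4 -15.6 0.4 -1.57;12.4 -15.6 0.4 -1.57;12.4 -15.6 0.4 -1.57"
}}

```text
clock: 17.0
eef_pos: [507.5, -110.0, 153.9]
tcp_rot: [0.809, 0.587, -0.012, -0.026]
force: [-0.8, -0.9, 0.5]
gripper_width: 0.499
```

```bash
python3 -c "
from h import *
im=save('top','pics/t7.png');c=cv2.resize(cv2.imread('pics/t7.png')[190:280,220:420],None,fx=4,fy=4,interpolation=cv2.INTER_CUBIC); cv2.imwrite('pics/c7.png',c)
go(508,-110,23,1.617)"
```

```text
t 17.1 pos [ 507.4 -110.1  153.9] yaw 1.258 z-axis [-0.05   0.029 -0.998] q [-0.25  0.32  1.77  0.02  1.11  0.06] F [0.1 0.5 0.3] | row [-0.13  0.79 13.07] -0.359
```

View pics/c7.png

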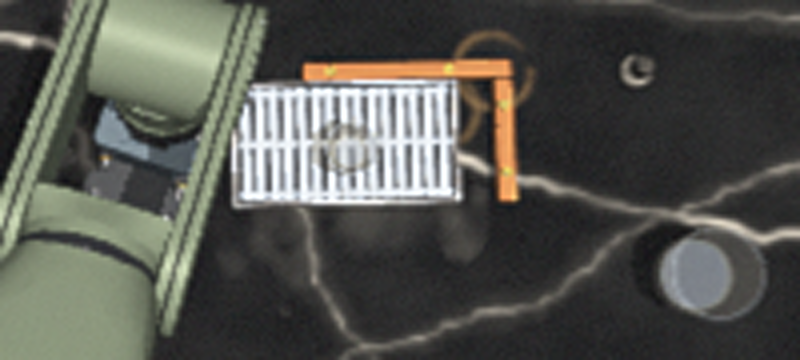

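The tray is against the long bar, the glass is standing at (345,147), and the gap to the short bar is about 34 mm. Descending at the left end.

Emit:
{"api": "servo_tool", "payload": {
  "steps": "0 0.2 0 -0.36;0 0.2 0 -0.36;0 0.4 2 -0.36;0 0.6 5 -0.36;0 0.8 9 -0.36;-0.1 0.8 12 -0.36;-0.1 0.8 13.1 -0.36;-0.1 0.8 13.1 -0.36"
}}

```text
clock: 17.85
eef_pos: [506.7, -109.4, 21.0]
tcp_rot: [0.69, 0.723, -0.008, -0.03]
force: [-0.4, -0.5, 0.1]
gripper_width: 0.5
```

```bash
python3 -c "
from h import *
pc=cam('top'); f=np.array([[457,81],[461,202],[234,207]])/4+[219.6,189.6]
t,a,e=fit(TR[1:],p2w(pc,f,22)); print(t,a,e); d=t-[576.8,-395]; c,s=np.cos(.046),np.sin(.046); print(c*d[0]+s*d[1],-s*d[0]+c*d[1])
go(510,-147,23,1.617);go(512,-182,23,1.617)"
```

```text
[ 514.77834481 -264.20868679] 0.0423878654182843 [[-1.1367411  -0.1188102 ]
 [ 1.18021077  0.00938317]
 [-0.04346967  0.10942702]]
-55.94176899590572 133.50495048346653
t 17.9 pos [ 506.7 -109.4   21. ] yaw 1.616 z-axis [-0.054  0.03  -0.998] q [-0.24  0.48  1.92  0.02  0.81 -0.31] F [-0.4 -0.5  0.1] | row [-3.76  0.14 -0.33] -0.001
t 17.9 pos [ 506.7 -109.4   21. ] yaw 1.616 z-axis [-0.054  0.03  -0.998] q [-0.24  0.48  1.92  0.02  0.81 -0.31] F [-0.4 -0.5  0.1] | row [-7.26  0.18 -0.44] -0.001
```

Emit:
{"api": "servo_tool", "payload": {
  "steps": "-0.6 0 -0.1 0;-1.4 0 -0.1 0;-2.1 0 -0.2 0;-2.7 0.1 -0.2 0;-3.2 0.1 -0.3 0;-3.6 0.1 -0.3 0;-3.9 0.1 -0.3 0;-4.2 0.1 -0.3 0"
}}

```text
clock: 18.65
eef_pos: [509.9, -149.2, 23.4]
tcp_rot: [0.691, 0.722, -0.006, -0.031]
force: [0.0, 10.1, 7.6]
gripper_width: 0.5
```

Emit:
{"api": "servo_tool", "payload": {
  "steps": "-0.2 0 0 0;-0.5 0 0 0;-0.9 0 0 0;-1.3 0 -0.1 0;-1.7 0 -0.1 0;-2.0 0 -0.1 0;-2.2 0 -0.1 0;-2.4 0 -0.1 0"
}}

```text
clock: 19.45
eef_pos: [510.4, -171.7, 23.7]
tcp_rot: [0.691, 0.722, -0.005, -0.033]
force: [-0.6, 9.3, 4.8]
gripper_width: 0.498
```

```bash
python3 -c "
from h import *
go(512,-182,23,1.617)"
```

```text
t 19.4 pos [ 510.4 -171.7   23.7] yaw 1.612 z-axis [-0.055  0.038 -0.998] q [-0.36  0.5   1.86  0.02  0.84 -0.41] F [-0.6  9.3  4.8] | row [-1.04  0.12  0.03] -0.005
```

Emit:
{"api": "servo_tool", "payload": {
  "steps": "-0.2 0 0 0;-0.4 0 0 0;-0.6 0 0 0;-0.8 0 0 0;-0.9 0 0 0;-1.0 0 0 0;-1.1 0 0 0;-1.2 0 0 0"
}}

```text
clock: 20.25
eef_pos: [510.4, -178.4, 23.9]
tcp_rot: [0.693, 0.72, -0.002, -0.037]
force: [2.0, 22.9, 9.1]
gripper_width: 0.504
```

Emit:
{"api": "servo_tool", "payload": {
  "steps": "-0.2 0 0 0;-0.3 0 0 0;-0.4 0 0 0;-0.5 0 0 0;-0.6 0 0 0;-0.7 0 0 0;-0.8 0 0 0;-0.9 0 0 0"
}}

```text
clock: 21.05
eef_pos: [510.2, -178.7, 24.2]
tcp_rot: [0.694, 0.719, 0.002, -0.043]
force: [3.7, 33.8, 11.9]
gripper_width: 0.502
```

```bash
python3 -c "
from h import *
im=save('top','pics/t8.png');c=cv2.resize(cv2.imread('pics/t8.png')[195:270,250:370],None,fx=6,fy=6,interpolation=cv2.INTER_CUBIC); cv2.imwrite('pics/c8.png',c)
go(512,-182,23,1.617)"
```

```text
t 21.1 pos [ 510.2 -178.7   24.2] yaw 1.604 z-axis [-0.059  0.064 -0.996] q [-0.38  0.51  1.85  0.05  0.87 -0.45] F [ 2.2 32.3 11.3] | row [-0.35  0.17  0.09] -0.013
```

View pics/c8.png

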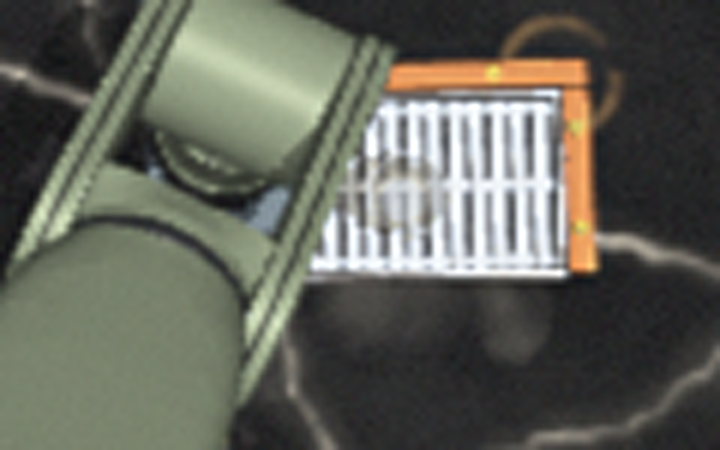

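The tray sits against both bars with the glass standing. I'll back off and give one last forward nudge on the long side to make sure it is flush.

Emit:
{"api": "servo_tool", "payload": {
  "steps": "0.8 0 0 0;2 0 0 0;3.5 0 0 0;5 0 -2 0;5 0 -6 0;5 0 -10 0;5 0 -13 0;5 0 -13 0",
  "jaw": -1
}}

```text
clock: 21.9
eef_pos: [519.1, -138.1, 161.4]
tcp_rot: [0.694, 0.719, 0.004, -0.039]
force: [0.6, -1.0, -0.8]
gripper_width: 1.002
```

```bash
python3 -c "
from h import *
go(400,-308,150,.046)"
```

```text
t 21.9 pos [ 519.1 -138.1  161.4] yaw 1.604 z-axis [-0.05   0.06  -0.997] q [-0.31  0.34  1.71  0.05  1.16 -0.36] F [ 0.6 -1.  -0.8] | row [-16.62 -12.45   0.71] 1.558
```

Emit:
{"api": "servo_tool", "payload": {
  "steps": "-16.6 -12.4 0.7 1.56;-16.6 -12.4 0.7 1.56;-16.6 -12.4 0.7 1.56;-16.6 -12.4 0.7 1.56;-16.6 -12.4 0.7 1.56;-16.6 -12.4 0.7 1.56;-16.6 -12.4 0.7 1.56;-16.6 -12.4 0.7 1.56"
}}

```text
clock: 22.7
eef_pos: [399.6, -307.6, 148.8]
tcp_rot: [0.979, 0.198, -0.02, -0.036]
force: [-0.5, -0.1, 0.2]
gripper_width: 0.999
```

```bash
python3 -c "
from h import *
go(400,-308,24,.046)"
```

```text
t 22.7 pos [ 399.6 -307.6  148.8] yaw 0.399 z-axis [-0.053  0.063 -0.997] q [-0.69  0.32  1.79  0.02  1.12  0.48] F [-0.5 -0.1  0.2] | row [ 0.33  1.03 12.44] 0.353
```

Emit:
{"api": "servo_tool", "payload": {
  "steps": "0 0.2 0 0.35;0 0.2 0 0.35;0 0.4 2 0.35;0.1 0.6 5 0.35;0.2 0.8 8 0.35;0.3 1.0 10.5 0.35;0.3 1.0 12.2 0.35;0.3 1.0 12.4 0.35"
}}

```text
clock: 23.5
eef_pos: [397.5, -306.1, 21.6]
tcp_rot: [0.999, 0.024, -0.028, -0.034]
force: [-0.1, -0.2, 0.5]
gripper_width: 0.999
```

```bash
python3 -c "
from h import *
go(438,-306,24,.046);go(446,-306,24,.046)"
```

```text
t 23.5 pos [ 397.5 -306.1   21.6] yaw 0.05 z-axis [-0.058  0.067 -0.996] q [-0.69  0.47  1.93  0.02  0.82  0.82] F [-0.1 -0.2  0.5] | row [ 4.03  0.16 -0.48] 0.004
t 23.5 pos [ 397.5 -306.1   21.6] yaw 0.05 z-axis [-0.058  0.067 -0.996] q [-0.69  0.47  1.93  0.02  0.82  0.82] F [-0.1 -0.2  0.5] | row [ 4.83  0.2  -0.52] 0.004
```

Emit:
{"api": "servo_tool", "payload": {
  "steps": "0.6 0 -0.1 0;1.4 0 -0.2 0;2.2 0.1 -0.3 0;2.9 0.1 -0.4 0;3.4 0.1 -0.5 0;3.7 0.1 -0.5 0;3.9 0.1 -0.5 0;4.1 0.1 -0.5 0"
}}

```text
clock: 24.3
eef_pos: [438.7, -305.2, 24.2]
tcp_rot: [0.999, 0.024, -0.029, -0.034]
force: [0.5, 0.0, 0.2]
gripper_width: 1.0
```

Emit:
{"api": "servo_tool", "payload": {
  "steps": "0.15 0 0 0;0.3 0 0 0;0.45 0 0 0;0.6 0 0 0;0.75 0 0 0;0.9 0 0 0;1.05 0 0 0;1.2 0 0 0"
}}

```text
clock: 25.1
eef_pos: [444.7, -304.8, 23.9]
tcp_rot: [0.998, 0.025, -0.035, -0.035]
force: [-20.9, -5.4, 13.6]
gripper_width: 0.999
```

Emit:
{"api": "servo_tool", "payload": {
  "steps": "0.2 0 0 0;0.4 0 0 0;0.6 0 0 0;0.7 0 0 0;0.8 0 0 0;0.9 0 0 0;0.9 0 0 0;0.9 0 0 0"
}}

```text
clock: 25.9
eef_pos: [444.9, -304.7, 24.2]
tcp_rot: [0.998, 0.025, -0.043, -0.036]
force: [-24.7, -7.6, 17.3]
gripper_width: 0.999
```

Emit:
{"api": "servo_tool", "payload": {
  "steps": "-0.8 0 0 0;-2 0 0 0;-3.5 0 0 0;-5 0 -2 0;-7 0 -6 0;-9 0 -10 0;-10 0 -14 0;-10 0 -14 0"
}}

```text
clock: 26.7
eef_pos: [359.2, -322.1, 176.9]
tcp_rot: [0.998, 0.025, -0.039, -0.032]
force: [0.3, 0.2, -0.6]
gripper_width: 1.002
```

```bash
python3 -c "
from h import *
im=save('top','pics/t9.png')
go(200,-450,180,.046)"
```

```text
t 26.8 pos [ 358.4 -320.9  174.2] yaw 0.053 z-axis [-0.083  0.065 -0.994] q [-0.75  0.27  1.79 -0.01  1.19  0.78] F [-0.   0.2 -0.9] | row [-16.5   12.07  -0.11] 0.007
```

Firm against the bar: 0.2 mm of movement at 25 N. I'll move clear for a last look.

Emit:
{"api": "servo_tool", "payload": {
  "steps": "-14 10 -2 0;-14 10 -2 0;-14 10 -2 0;-14 10 -2 0;-14 10 -2 0;-14 10 -2 0;-14 10 -2 0;-14 10 -2 0"
}}

```text
clock: 27.55
eef_pos: [226.3, -428.3, 197.7]
tcp_rot: [0.998, 0.026, -0.041, -0.034]
force: [0.5, -0.3, -1.4]
gripper_width: 1.001
```

```bash
python3 -c "
from h import *
im=save('top','pics/t10.png');save('scene','pics/s10.png')
a=cv2.resize(cv2.imread('pics/t10.png')[195:265,240:370],None,fx=6,fy=6,interpolation=cv2.INTER_CUBIC)[:,:780]
b=cv2.imread('pics/s10.png')[130:220,220:480]; b=cv2.resize(b,(520,180),interpolation=cv2.INTER_CUBIC)
o=np.zeros((600,780,3),np.uint8); o[:420]=a; o[420:,:520]=b; cv2.imwrite('pics/f.png',o)
d=cv2.absdiff(cv2.imread('pics/t10.png'),cv2.imread('pics/top0.png')).max(2); print('far objects diff',(d[155:185,140:245]>40).sum(),(d[195:275,365:420]>40).sum())"
```

```text
far objects diff 0 0
```

View pics/f.png

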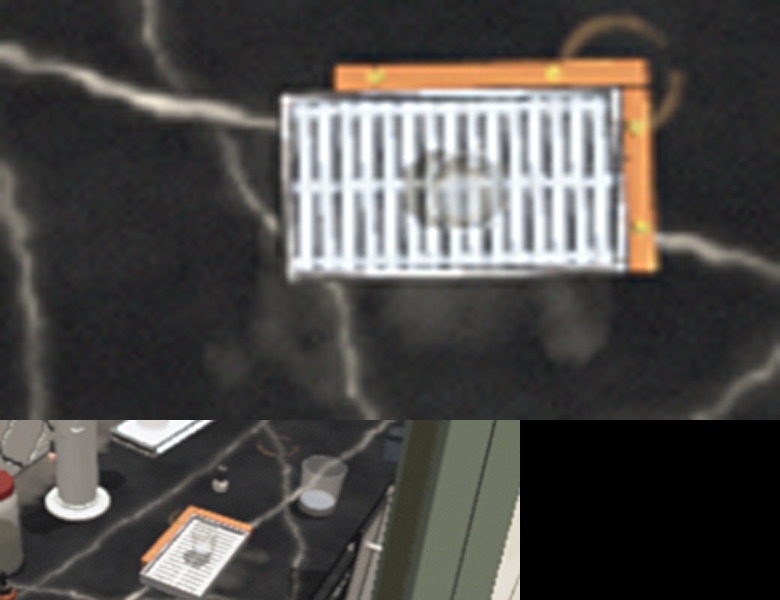

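The tray's rim meets both bars, with corners at (282,94), (618,90), (624,270) and (290,278), and the glass is standing. Here is a numeric check of the pose.

```bash
python3 -c "
from h import *
pc=cam('top'); f=np.array([[282,94],[618,90],[625,271],[290,278]])/6+[239.6,194.6]
t,a,e=fit(TR,p2w(pc,f,22)); d=t-[576.8,-395]; c,s=np.cos(.046),np.sin(.046); print(c*d[0]+s*d[1],-s*d[0]+c*d[1],a,e.round(1))
f=np.array([[648,60],[335,65],[336,89],[624,86],[630,271],[657,270]])/6+[239.6,194.6]
print(fit([[16,-16],[16,170],[0,170],[0,0],[-110,0],[-110,-16]],p2w(pc,f,24)))"
```

```text
-55.56344377132439 101.20856767871317 0.04613876610928885 [[-0.2  0.2]
 [-1.6  0.8]
 [ 0.9  1. ]
 [ 0.8 -2. ]]
(array([ 576.87185787, -395.59308934]), np.float64(0.043397831009364), array([[-0.81173301,  0.44246256],
       [-0.74012108,  0.30939562],
       [ 0.89298876,  0.10202546],
       [-0.10073717, -0.70516297],
       [ 0.22131563, -0.14406504],
       [ 0.53828687, -0.00465564]]))
```

The pose agrees with home to about 1 mm. I'll compare against the picture taken while the tray was pressed into the short bar, to see whether the last nudge shifted it.

```bash
python3 -c "
import cv2,numpy as np
g=lambda n:cv2.cvtColor(cv2.imread(f'pics/{n}.png'),cv2.COLOR_BGR2GRAY).astype(np.float32)
a,b=g('t8'),g('t10')
for nm,(y0,y1,x0,x1) in dict(tray=(211,239,320,343),stop=(196,209,320,352)).items():
    print(nm,cv2.phaseCorrelate(a[y0:y1,x0:x1].copy(),b[y0:y1,x0:x1].copy(),cv2.createHanningWindow((x1-x0,y1-y0),cv2.CV_32F)))
    W=np.eye(2,3,dtype=np.float32); print(cv2.findTransformECC(a[y0:y1,x0:x1].copy(),b[y0:y1,x0:x1].copy(),W,cv2.MOTION_TRANSLATION,(3,200,1e-6),None,1))
"
```

```text
tray ((-0.19650092199166025, -0.23708134212724374), 0.8140708373652564)
(0.9094803773533828, array([[ 1.       ,  0.       , -0.150728 ],
       [ 0.       ,  1.       , -0.2270053]], dtype=float32))
stop ((-0.12499857070558917, 0.3307894032748244), 1.012015525996685)
(0.9987819747708511, array([[ 1.        ,  0.        ,  0.01750744],
       [ 0.        ,  1.        , -0.00582354]], dtype=float32))
```

```bash
python3 -c "
from bench import r
print(r.sign_off())"
```

```text
the job is handed in; nothing more can be done
None
```

The tray is home in the corner stop with the shot glass still standing on it. I handed the job in at about 28 s of the 72 s.

I pushed the tray right with the fingers, then forward to the long bar, then right into the short bar. A last forward nudge made sure the long side was flush. The tray was never lifted, and the pushing force along the worktop peaked at about 34 N against the bars.

**Last checks**
- **Tray pose:** the tray centre measured (-55.6, 101.2) mm in the stop's frame, against the ideal (-55, 100). Its angle was 0.046 rad, the same as the stop's in my first fit.
- **Glass:** it is upright on the tray, and I saw no sign that it was touched.
- **Other things:** the before and after pictures show no change around the cork, mug and bitters, or around the tumbler and stopper.

**Where the checks were less clean**
- **Short bar gap:** the last nudge shifted the tray about 0.5 to 0.7 mm left of where it was pressed hard against the short bar, and about 0.8 mm tighter to the long bar. A gap that small may remain at the short bar, and I did not push again to close it.
- **Stop fit:** refitting the stop in the final picture gave 0.043 rad and a corner 0.6 mm further right. By that fit the tray would be up to about 1.8 mm from the short bar, but picking points in the picture is only good to about 1 to 2 mm.

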